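# Release the sample tubes from a lever-lidded hopper

## Robot

A 6-joint arm with a two-finger parallel gripper is mounted at the origin on the work surface. World frame = base frame: x ahead of the robot, y to its left, z up, the work surface at z = 0. Lengths are in m, angles in degrees, forces in N, time in s.
With the tool pointing down it reaches from about 0.3 to 0.75 m from the base axis. Payload 8.5 kg.
Tool frame: the origin (TCP) lies on the mounting face of the last link; the fingertips stand 173 mm ahead of it and the grasp point (between the pads) lies 155 mm ahead of it; z points along the fingers, y is the line along which they close (so a half turn about z gives the same grasp; the last joint's range is limited). The gripper opens to 85 mm and grips with 20 to 120 N. Pads are 22 mm wide; open, the fingers measure 114 mm over their backs; the gripper's body (76 mm by 85 mm) begins 54 mm behind the grasp point. The pads swing forward as they close: fully open they stand 13 mm farther back than shut.
Start: joints at [-87.279, 21.807, 74.336, -0, 83.858, -12.336], TCP at [0.143, -0.531, 0.405] pointing down, gripper open.
Joint ranges: [-178.18, 178.18], [-50.72, 133.34], [12.68, 142.11], [-81.47, 261.47], [9.98, 163.14], [-165.26, 165.26]. Speed limits (degrees/s): [136.94, 136.94, 180, 180, 180, 180].

## Interface

Orientations are given as a 3x3 rotation matrix whose columns are the frame's x, y, z axes.
In Python, from cell import ctrl gives the robot as it stands. The module is installed in compiled form; this text tells all that it offers.
- The arm moves only by the tool carry_out, never from a script. Its argument "series" is a list of rows, each an object with "fingers": the opening, from 0 (shut) to 1 (fully open); "dp": the shift along the tool's x, y, z in cm, a list of three; "angular": the turn, a rotation vector about the tool's x, y, z in degrees, a list of three. A call has 1 to 10 rows; each row shifts and turns the commanded pose from where the row before left it, along the tool's axes as they then stand; what a row does not reach is not made up. A row lasts 1/8 s, in which the tool goes at most 62.5 mm and 10.7 degrees, less where a joint would pass 70% of its speed; a pose out of reach is approached as far as the arm can. A call with a gripper value outside its range is refused whole. The fingers move at their own pace and stop on an object; the grip force is fixed at half the most. Time passes only in rows, so rows that do not move let the fingers close. It gives the time, the measured TCP pose, the force, the opening and the grip force at its end, in the units of the state.
- ctrl.get_state(): the state, without advancing time (a new reading comes with each control period).
- ctrl.grab_frame(name): name is "side" or "top"; returns the picture (480x640x3 uint8, red, green, blue); there is no depth.
- ctrl.calibration(name): a dict with "vertical_fov" (degrees; the focal length in pixels is half the picture's height over the tangent of half this angle, whatever the lens; pixels are square), "cx", "cy" (the principal point, pixels), "D" ([k1, k2, p1, p2, k3] as OpenCV has them; the pictures are not rectified), "rvec" (rotation vector, rad) and "tvec" (3), from world to camera coordinates, as OpenCV has them. Camera axes: x right, y down, z forward; pixel columns grow to the right and rows downward; lengths in m; the calibration is good to about 2 mm. A picture is of the moment at which its call begins. calibration takes no time and is no camera call.
- ctrl.job_done(): hands the job in; it is judged then, once.
The state is a dict: "time_s": time; "qpos": joint angles; "qvel": joint speeds; "joint_torque": joint torques, N m; "eef_pos": TCP position; "tool_rot": TCP orientation; "contact_force": force on the tool from outside, world axes, zero at the start; "moment": the same for the moment, N m; "gripper_width": opening from 0.0 (shut) to 1.0 (fully open); "gripper_force": force on a finger pad.
Only numpy, scipy, OpenCV 4.12 (cv2) and the standard library are available. Lean on these libraries where they do the work, as an engineer would, in place of code of your own. Each camera call takes 0.05 s, during which the arm holds its last target. There are 200 camera calls.

## Task

With the fingertips, press the hopper's front lever all the way down so its clear lid lifts, and keep it down until both sample tubes have rolled out into the catch tray. Then ease the lever back up under your fingers so the lid comes down gently and shuts without slamming, and let go. Grasp nothing, do not touch the lid or the tubes, and leave everything else on the bench where it is.

Things in the scene. Friction and masses are not known exactly. Their poses are not given: they have to be found in the camera images.
- hopper: The tube hopper, fixed to the bench: white sheet-metal box, 122 mm wide (y), from x = -80 to +196 mm. Origin: on the bench, on its middle plane. Its own x points away from the lever side towards the catch tray. The box (x -80 to 90 mm) is 120 mm high; inside, a 15 degree chute slopes down to +x. The open catch tray (x 100 to 190 mm, y -55 to 55 mm inside) has its floor at z = 20 mm and walls to z = 60 mm. A front lever sticks out to -x.
- lever_pad (a point): Centre of the top face of the lever's black rubber pad (45 mm long, 50 mm wide, 10 mm thick, on a 24 mm wide flat steel arm). It moves with the lever: at rest it is about 125 mm above the bench at hopper x = -201 mm; fully pressed about 54 mm above the bench, having swung on an arc about lever_pivot. The rest position has the pad's outer end tilted 0.3 rad up, the pressed position 0.3 rad down.
- lever_pivot (a point): The lever's hinge axis (along hopper y), fixed on the hopper 85 mm above the bench at hopper x = -88 mm. The pad's centre lies 120 mm from it.
- lever (a joint): Angle of the lever: 0 at rest (pad up), grows as the pad is pressed down, 0.6 rad fully down at its stop. A linkage turns the lid by the same angle. About 2 to 6 N down on the pad moves it; it does not latch: let go, it springs up at once and the lid slams shut.
- lid (a joint): Angle of the hinged cover: 0 shut, grows as it opens, 0.6 rad fully open. Always equal to the lever's angle, within the linkage's play (about 0.02 rad). Faster than 1.5 rad/s downward counts as slamming (about 0.18 m/s at the pad).
- cover: The clear plastic lid with aluminium edges (142 x 122 mm, with a 79 mm lip hanging in front of the chute's outlet). Origin: on its hinge, at hopper x = -50 mm, z = 125 mm; its free edge is over the tray side (+x) and lifts up.
- tube_a: Capped sample tube lying across the chute: cylinder 26 mm across, 90 mm long, white with a red cap, 40 g. Origin at its centre, its axis along its own y. At the start it rests against the lid's lip at hopper x = 68 mm; it rolls by itself into the tray once the lid is up.
- tube_b: A second tube, the same as tube_a, lying just behind it up the chute (hopper x = 42 mm).
- vial: Bystander: standing capped vial, 34 mm across, 88 mm high. Origin under its centre.
- jar: Bystander: small amber jar, 56 mm across, 85 mm high. Origin under its centre. Vial, jar and beaker stand close round the hopper and may swap places; one stands about 115 mm to the side of the lever's pad.
- beaker: Bystander: glass beaker, 64 mm across, 90 mm high. Origin under its centre.
- mouse: Bystander: black computer mouse, 100 x 58 x 32 mm, beside the lever. Origin under its centre.
- calculator: Bystander: grey desk calculator, 150 x 100 x 21 mm. Origin under its centre.
- tube_rack: Bystander: white rack with ten red-capped tubes, 90 x 240 x 104 mm. Origin under its centre.
- wash_bottle: Bystander: white bottle, 70 mm across, 190 mm high. Origin under its centre.

How it is judged:
By the outcome, as a careful person would: the job done as asked, in the order asked, and still so for the second after the job is handed in, with the robot touching nothing.
It also fails if it takes over 38 s, if anything falls off the work surface, if the arm or the gripper's body presses on something with over 40 N, if the wrist force passes 120 N, or if a joint passes its speed limit or range.

## Working session

There is one attempt and no reset: what is moved stays moved. The work goes in short steps, Python scripts to look and compute and a tool call to move; the robot and the scene stay as the last step left them, time stands still between calls to the robot, and variables do not carry over. Pictures are saved under pics/ and viewed, at most 10 in all, crops included, and the job is handed in when it is done.

Besides the shell and the picture viewer there is one more tool, called after ">>>" by a JSON object that holds its "op" and its "data", one argument or row to a line. carry_out: Moves the arm, as the interface text tells. Its arguments: {"type":"object","properties":{"series":{"type":"array"}},"required":["series"]}

```bash
mkdir -p pics
python3 - <<'E'
from cell import ctrl
import cv2
for n in("side","top"):
    cv2.imwrite(f"pics/{n}0.png",ctrl.grab_frame(n)[:,:,::-1]); print(n,ctrl.calibration(n))
s=ctrl.get_state();print(s)
E
```

```text
side {'vertical_fov': 50.4794892071997, 'cx': 326.7276626781106, 'cy': 240.5154135616428, 'D': array([-0.01510351,  0.        ,  0.        ,  0.        ,  0.        ]), 'rvec': array([ 2.18051009, -0.64578046,  0.28006505]), 'tvec': array([-0.48853805,  0.30894276,  1.35879768])}
top {'vertical_fov': 50.91446461059131, 'cx': 317.8829361651343, 'cy': 241.69495338733634, 'D': array([-0.1236131,  0.       ,  0.       ,  0.       ,  0.       ]), 'rvec': array([ 2.17504044, -2.14846885,  0.14275074]), 'tvec': array([0.03027694, 0.61871844, 1.28077994])}
{'time_s': 0.1, 'qpos': array([-8.72802034e+01,  2.18389235e+01,  7.43789874e+01,  1.57089764e-04,
        8.38582380e+01, -1.23370419e+01]), 'qvel': array([-0.07542404, -0.00064511, -0.13891268, -0.01596348, -0.04468407,
       -0.08813231]), 'joint_torque': array([ 6.01136737e-03, -4.49219441e+01, -2.31652576e+01, -2.25610268e-05,
        3.68986701e-03, -1.59473245e-06]), 'eef_pos': array([ 0.14286213, -0.5310882 ,  0.40416493]), 'tool_rot': array([[ 9.65668683e-01,  2.59776810e-01, -6.03425544e-05],
       [ 2.59776659e-01, -9.65667813e-01,  1.32768136e-03],
       [ 2.86629966e-04, -1.29777590e-03, -9.99999117e-01]]), 'contact_force': array([ 0.5836111 , -0.04715744, -0.16771001]), 'moment': array([ 0.02503848, -0.00070323, -0.03846967]), 'gripper_force': 0.0, 'gripper_width': 0.9933215442762771}
```

View pics/side0.png

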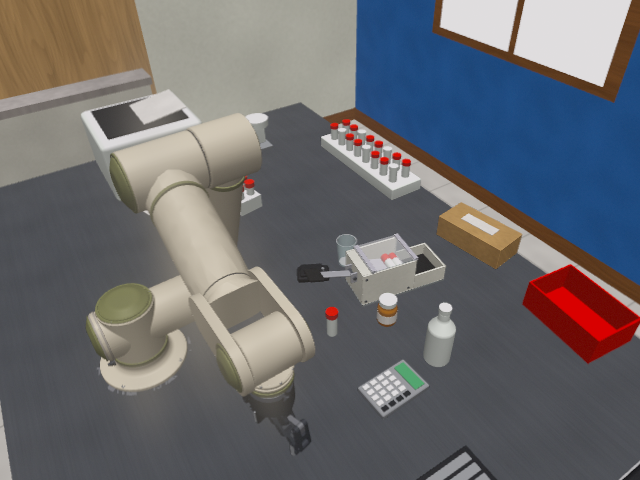

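View pics/top0.png

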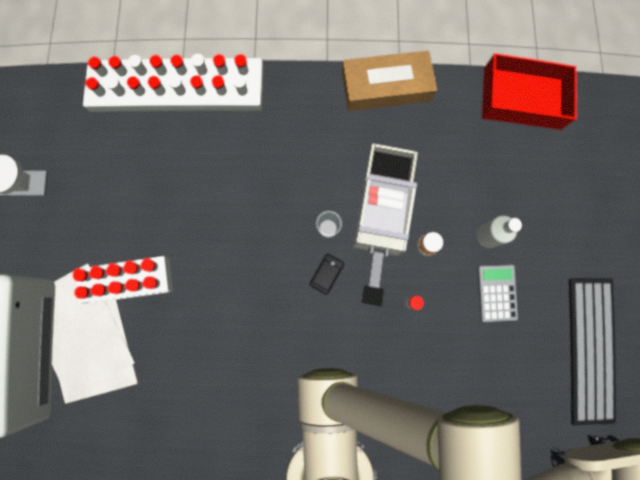

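The side view shows the hopper at (385,265) and its lever pad near (312,272). In the top view the pad is near (373,296), the tray's far corners are near (372,146) and (417,152), and the vial is at (417,303). I'll zoom in to get sharper pixel positions.

```bash
python3 - <<'E'
import cv2
a=cv2.imread("pics/top0.png")[135:315,300:460]
cv2.imwrite("pics/topz.png",cv2.resize(a,None,fx=3.3333,fy=3.3333,interpolation=cv2.INTER_CUBIC))
a=cv2.imread("pics/side0.png")[220:340,290:450]
cv2.imwrite("pics/sidez.png",cv2.resize(a,None,fx=5,fy=5,interpolation=cv2.INTER_CUBIC))
E
cat > h.py <<'E'
import cv2,numpy as np
from cell import ctrl
def cam(n):
    c=ctrl.calibration(n);f=240/np.tan(np.radians(c["vertical_fov"]/2))
    return np.array([[f,0,c["cx"]],[0,f,c["cy"]],[0,0,1.]]),np.array(c["D"]),np.array(c["rvec"]),np.array(c["tvec"])
def at(n,uv,z):
    K,D,r,t=cam(n);R=cv2.Rodrigues(r)[0]
    p=cv2.undistortPoints(np.array([[uv]],float),K,D)[0,0]
    d=R.T@[p[0],p[1],1];o=-R.T@t
    return o+d*(z-o[2])/d[2]
def proj(n,P):
    K,D,r,t=cam(n);return cv2.projectPoints(np.array(P,float).reshape(-1,1,3),r,t,K,D)[0][:,0]
def hop(x,y,th,p):
    p=np.atleast_2d(p);c,s=np.cos(th),np.sin(th)
    return np.c_[x+c*p[:,0]-s*p[:,1],y+s*p[:,0]+c*p[:,1],p[:,2]]
E
```

```text
(no output)
```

View pics/topz.png

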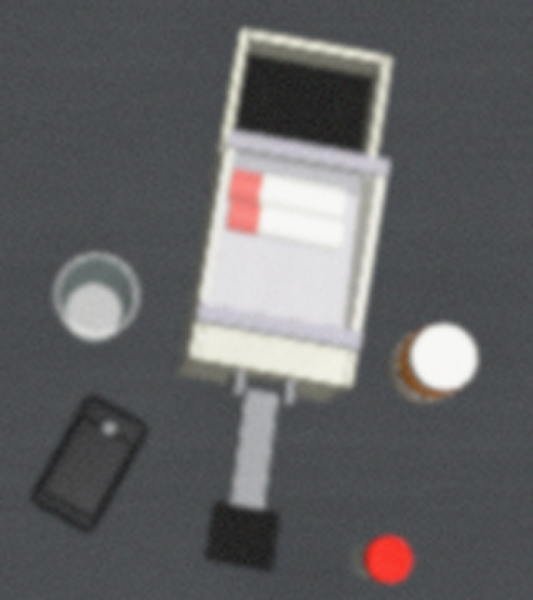

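View pics/sidez.png

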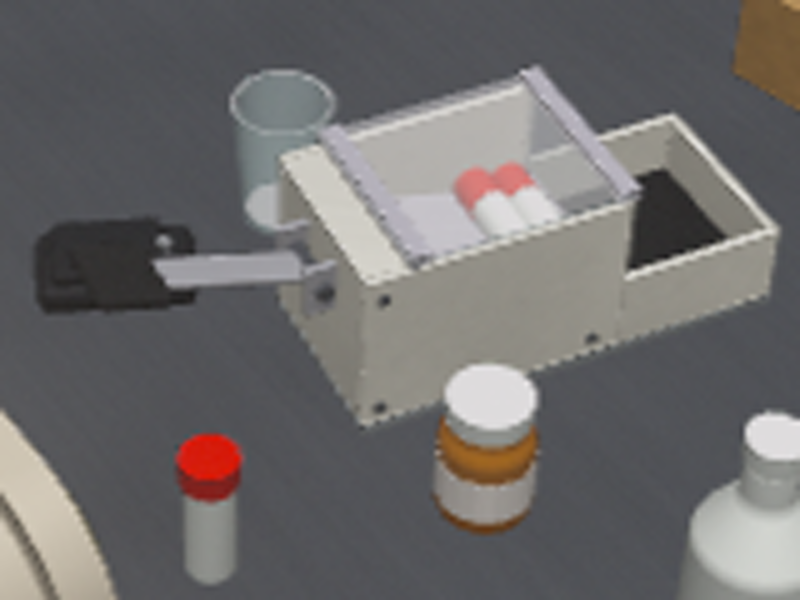

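The zoomed views show the pad corners (212,503), (279,512), (272,570), (206,557) in the top crop. The box and tray corners are sharp in both crops. Next I'll fit the hopper pose to them.

Run:
```python
from h import *
from scipy.optimize import least_squares
T=lambda a,b:(300+(a+.5)/3.3333-.5,135+(b+.5)/3.3333-.5)
S=lambda a,b:(290+(a+.5)/5-.5,220+(b+.5)/5-.5)
ob=[("top",T(243,30),(.196,.061,.06)),("top",T(392,56),(.196,-.061,.06)),("top",T(190,355),(-.08,.061,.12)),("top",T(354,386),(-.08,-.061,.12)),
("side",S(281,155),(-.08,.061,.12)),("side",S(367,283),(-.08,-.061,.12)),("side",S(365,425),(-.08,-.061,0)),("side",S(777,232),(.196,-.061,.06)),("side",S(672,115),(.196,.061,.06))]
f=lambda q:np.concatenate([proj(n,hop(*q,p))[0]-uv for n,uv,p in ob])
r=least_squares(f,[.6,-.1,0],loss="soft_l1");q=r.x
print(q,np.degrees(q[2]));print(f(q).reshape(-1,2).round(1))
for nm,p in dict(pad=(-.201,0,.125),pivot=(-.088,0,.085)).items():print(nm,hop(*q,p))
print("pad seen",at("top",np.mean([T(212,503),T(279,512),T(272,570),T(206,557)],0),.125))
print("vial",at("top",T(390,559),.088),"jar",at("top",T(444,357),.085),"mouse",at("top",T(90,463),.03),"beaker",at("top",T(97,296),.09))
s=ctrl.get_state();print(s["eef_pos"],s["time_s"])
```

```text
[ 0.67841384 -0.12986312 -0.17147385] -9.82472780067444
[[-0.3 -0.8]
 [ 0.  -0.1]
 [-0.2  0.3]
 [-0.7  0. ]
 [-0.7  0.3]
 [ 0.2  1. ]
 [-0.5  2.5]
 [ 0.9  0. ]
 [ 0.6 -0.4]]
pad [[ 0.48036163 -0.09556553  0.125     ]]
pivot [[ 0.59170441 -0.11484726  0.085     ]]
pad seen [ 0.47852607 -0.09468776  0.125     ]
vial [ 0.46249546 -0.21042358  0.088     ] jar [ 0.61609851 -0.25422546  0.085     ] mouse [0.53570649 0.01392208 0.03      ] beaker [0.65861484 0.01140187 0.09      ]
[ 0.14286213 -0.5310882   0.40416493] 0.1
```

The fit is good: residuals are at most about 1 px apart from one corner at 2.5 px. The predicted and measured pad positions agree to 2 mm, giving a pad at (0.479,-0.095) and hopper yaw -9.8°. The transfer runs at the current height with fingertips at z 0.23, which clears everything, with the fingers closing on the way.

>>> {"op": "carry_out", "data": {
  "series": [
    {"fingers": 0,"dp": [2.2,-1.7,0],"angular": [0,0,0]},
    {"fingers": 0,"dp": [4.6,-3.5,0],"angular": [0,0,2.5]},
    {"fingers": 0,"dp": [4.6,-3.5,0],"angular": [0,0,0]},
    {"fingers": 0,"dp": [4.6,-3.5,0],"angular": [0,0,0]},
    {"fingers": 0,"dp": [4.6,-3.5,0],"angular": [0,0,0]},
    {"fingers": 0,"dp": [4.6,-3.5,0],"angular": [0,0,0]},
    {"fingers": 0,"dp": [4.6,-3.5,0],"angular": [0,0,0]},
    {"fingers": 0,"dp": [4.6,-3.5,0],"angular": [0,0,0]},
    {"fingers": 0,"dp": [4.6,-3.5,0],"angular": [0,0,0]},
    {"fingers": 0,"dp": [2.5,-1.5,0],"angular": [0,0,7.4]}
  ]
}}

```text
time_s: 1.35
eef_pos: [0.4783, -0.1317, 0.4045]
tool_rot: [[0.996, 0.09, -0.0], [0.09, -0.996, 0.001], [-0.0, -0.001, -1.0]]
contact_force: [-0.3, -0.2, -0.1]
gripper_width: 0.003
gripper_force: 0.0
```

>>> {"op": "carry_out", "data": {
  "series": [
    {"fingers": 0,"dp": [0,0,1.5],"angular": [0,0,7.5]},
    {"fingers": 0,"dp": [0,0,2],"angular": [0,0,7.5]},
    {"fingers": 0,"dp": [0,0,0],"angular": [0,0,0]},
    {"fingers": 0,"dp": [0,0,0],"angular": [0,0,0]}
  ]
}}

```text
time_s: 1.85
eef_pos: [0.4773, -0.1341, 0.3703]
tool_rot: [[0.986, -0.169, 0.001], [-0.169, -0.986, -0.0], [0.001, 0.0, -1.0]]
contact_force: [0.0, -0.3, 0.0]
gripper_width: 0.002
gripper_force: 0.0
```

Run:
```python
from h import *
s=ctrl.get_state();R=s["tool_rot"];p=s["eef_pos"];q=(.67841,-.12986,-.17147)
print(s["time_s"],p,R.round(4),s["contact_force"])
t=hop(*q,(-.205,0,.173+.140))[0]+[-.0005,.0004,0]
print("dp cm",R.T@(t-p)*100,"yaw",np.degrees(np.arctan2(R[1,0],R[0,0])))
cv2.imwrite("pics/side1.png",cv2.resize(ctrl.grab_frame("side")[180:330,250:450,::-1],None,fx=4,fy=4,interpolation=cv2.INTER_CUBIC))
```

```text
1.85 [ 0.47728781 -0.1341457   0.3703495 ] [[ 9.857e-01 -1.687e-01  6.000e-04]
 [-1.687e-01 -9.857e-01 -4.000e-04]
 [ 7.000e-04  2.000e-04 -1.000e+00]] [ 0.02838158 -0.31112617  0.02728689]
dp cm [-0.80827812 -3.8879512   5.73342353] yaw -9.711240597680055
```

View pics/side1.png

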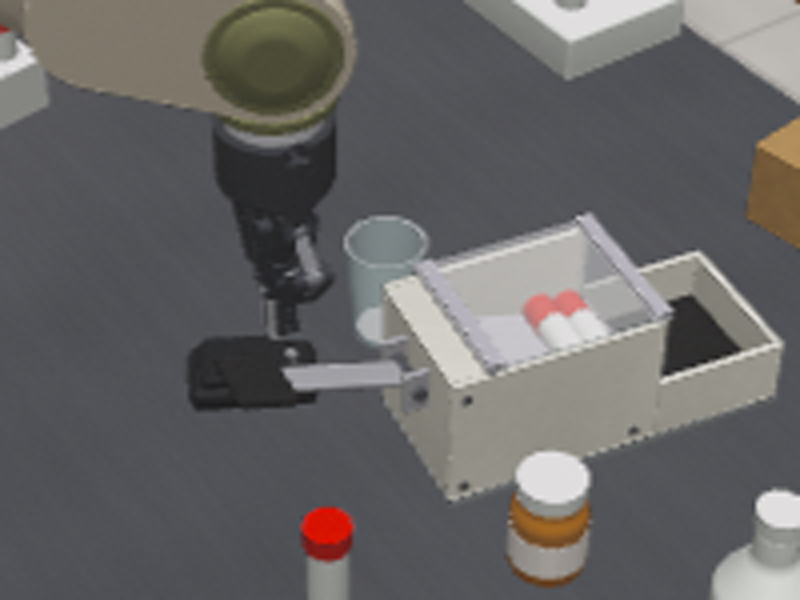

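The shut fingertips hang at about (285,330) in the crop, above and short of the pad; nothing is in the way. I'll shift over the pad and come down close to it.

>>> {"op": "carry_out", "data": {
  "series": [
    {"fingers": 0,"dp": [-0.4,-1.9,0],"angular": [0,0,0]},
    {"fingers": 0,"dp": [-0.4,-2.0,0],"angular": [0,0,0]},
    {"fingers": 0,"dp": [0,0,3],"angular": [0,0,0]},
    {"fingers": 0,"dp": [0,0,2.2],"angular": [0,0,0]},
    {"fingers": 0,"dp": [0,0,0.5],"angular": [0,0,0]},
    {"fingers": 0,"dp": [0,0,0.3],"angular": [0,0,0]},
    {"fingers": 0,"dp": [0,0,0],"angular": [0,0,0]}
  ]
}}

```text
time_s: 2.78
eef_pos: [0.4761, -0.0941, 0.3103]
tool_rot: [[0.985, -0.171, 0.001], [-0.171, -0.985, -0.0], [0.001, 0.0, -1.0]]
contact_force: [-0.4, -0.3, 0.2]
gripper_width: 0.001
gripper_force: 0.0
```

Run:
```python
from h import *
s=ctrl.get_state();R=s["tool_rot"];p=s["eef_pos"];q=(.67841,-.12986,-.17147)
t=hop(*q,(-.205,0,.173+.125))[0]+[-.0005,.0004,0]
print(s["time_s"],p,s["contact_force"],"dp cm",R.T@(t-p)*100)
a=cv2.resize(ctrl.grab_frame("side")[200:320,270:430,::-1],None,fx=5,fy=5,interpolation=cv2.INTER_CUBIC)
cv2.imwrite("pics/side2.png",a)
```

```text
2.775 [ 0.47610263 -0.09408566  0.31034951] [-0.43883094 -0.28754438  0.20116023] dp cm [-0.01296505  0.04181936  1.23494749]
```

View pics/side2.png

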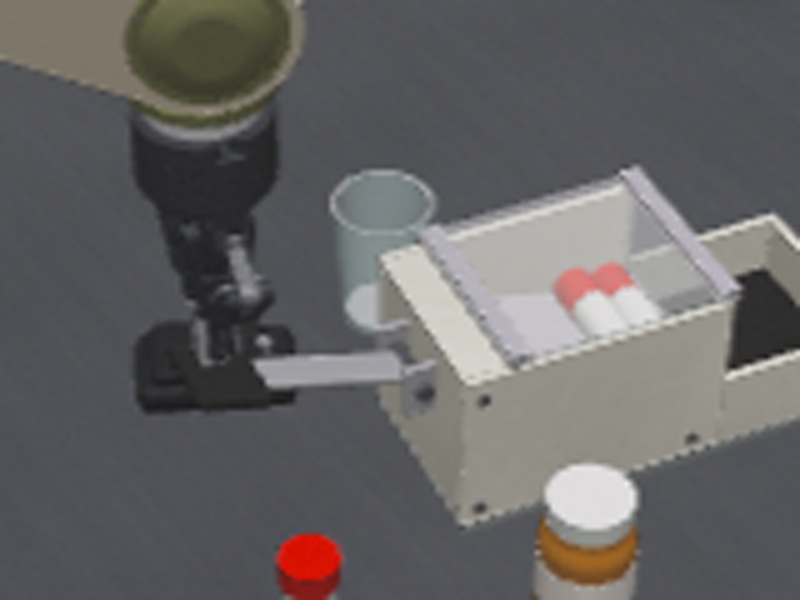

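The fingertips sit just above the pad, at about (220,350) in the crop. I'll press straight down.

>>> {"op": "carry_out", "data": {
  "series": [
    {"fingers": 0,"dp": [0,0,0.5],"angular": [0,0,0]},
    {"fingers": 0,"dp": [0,0,0.5],"angular": [0,0,0]},
    {"fingers": 0,"dp": [0,0,0.7],"angular": [0,0,0]},
    {"fingers": 0,"dp": [0,0,0.7],"angular": [0,0,0]},
    {"fingers": 0,"dp": [0,0,0.7],"angular": [0,0,0]},
    {"fingers": 0,"dp": [0,0,0.7],"angular": [0,0,0]},
    {"fingers": 0,"dp": [0,0,0.7],"angular": [0,0,0]},
    {"fingers": 0,"dp": [0,0,0.7],"angular": [0,0,0]},
    {"fingers": 0,"dp": [0,0,0.7],"angular": [0,0,0]},
    {"fingers": 0,"dp": [0,0,0.7],"angular": [0,0,0]}
  ]
}}

```text
time_s: 4.08
eef_pos: [0.4763, -0.0943, 0.2434]
tool_rot: [[0.985, -0.171, 0.002], [-0.171, -0.985, -0.0], [0.002, 0.0, -1.0]]
contact_force: [0.5, 1.2, 4.3]
gripper_width: 0.001
gripper_force: 2.3
```

>>> {"op": "carry_out", "data": {
  "series": [
    {"fingers": 0,"dp": [0,0,0.5],"angular": [0,0,0]},
    {"fingers": 0,"dp": [0,0,0.4],"angular": [0,0,0]},
    {"fingers": 0,"dp": [0,0,0.2],"angular": [0,0,0]},
    {"fingers": 0,"dp": [0,0,0],"angular": [0,0,0]}
  ]
}}

```text
time_s: 4.58
eef_pos: [0.4761, -0.0943, 0.2328]
tool_rot: [[0.985, -0.171, 0.0], [-0.171, -0.985, -0.0], [0.001, 0.0, -1.0]]
contact_force: [1.1, -1.3, 4.9]
gripper_width: 0.0
gripper_force: 2.1
```

Spring force is still about 5 N and there's no stop yet, so I'll press on in small steps.

>>> {"op": "carry_out", "data": {
  "series": [
    {"fingers": 0,"dp": [0,0,0.15],"angular": [0,0,0]},
    {"fingers": 0,"dp": [0,0,0.1],"angular": [0,0,0]},
    {"fingers": 0,"dp": [0,0,0],"angular": [0,0,0]}
  ]
}}

```text
time_s: 4.95
eef_pos: [0.476, -0.0943, 0.2303]
tool_rot: [[0.985, -0.171, 0.0], [-0.171, -0.985, -0.0], [0.0, 0.0, -1.0]]
contact_force: [1.6, -1.4, 5.5]
gripper_width: -0.004
gripper_force: 2.1
```

>>> {"op": "carry_out", "data": {
  "series": [
    {"fingers": 0,"dp": [0,0,0.15],"angular": [0,0,0]},
    {"fingers": 0,"dp": [0,0,0],"angular": [0,0,0]}
  ]
}}

```text
time_s: 5.2
eef_pos: [0.4761, -0.0943, 0.2295]
tool_rot: [[0.985, -0.171, 0.001], [-0.171, -0.985, -0.001], [0.001, 0.0, -1.0]]
contact_force: [1.2, -0.4, 11.2]
gripper_width: 0.002
gripper_force: 5.6
```

The force has jumped to 11 N, so the lever is on its stop. I'll hold it there, then look for the tubes.

>>> {"op": "carry_out", "data": {
  "series": [
    {"fingers": 0,"dp": [0,0,0.05],"angular": [0,0,0]},
    {"fingers": 0,"dp": [0,0,0],"angular": [0,0,0]},
    {"fingers": 0,"dp": [0,0,0],"angular": [0,0,0]},
    {"fingers": 0,"dp": [0,0,0],"angular": [0,0,0]},
    {"fingers": 0,"dp": [0,0,0],"angular": [0,0,0]},
    {"fingers": 0,"dp": [0,0,0],"angular": [0,0,0]},
    {"fingers": 0,"dp": [0,0,0],"angular": [0,0,0]},
    {"fingers": 0,"dp": [0,0,0],"angular": [0,0,0]}
  ]
}}

```text
time_s: 6.2
eef_pos: [0.4761, -0.0942, 0.2293]
tool_rot: [[0.985, -0.171, 0.002], [-0.171, -0.985, -0.001], [0.002, 0.001, -1.0]]
contact_force: [-1.2, 1.1, 15.1]
gripper_width: 0.001
gripper_force: 7.9
```

Run:
```python
from h import *
f=lambda n,y,x:cv2.resize(ctrl.grab_frame(n)[y:y+120,x:x+100,::-1],None,fx=4,fy=4,interpolation=cv2.INTER_CUBIC)
cv2.imwrite("pics/m3.png",np.hstack([f("side",205,350),f("top",140,340)]))
print(ctrl.get_state()["contact_force"])
```

```text
[-1.02238922  0.24786983 16.14292915]
```

View pics/m3.png

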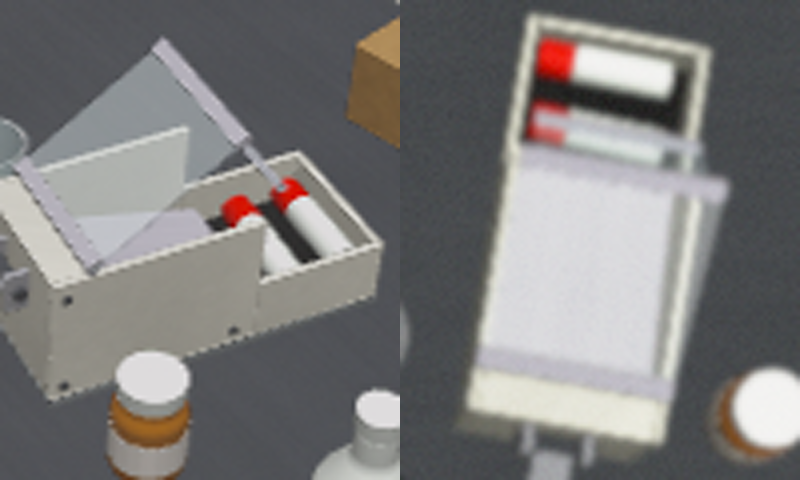

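Both tubes have left the chute and lie in the tray: one at the far wall, (610,65), the other near (600,138) behind the lip. Before releasing, I'll check that the near one is clear of the lip and at rest.

>>> {"op": "carry_out", "data": {
  "series": [
    {"fingers": 0,"dp": [0,0,0],"angular": [0,0,0]},
    {"fingers": 0,"dp": [0,0,0],"angular": [0,0,0]},
    {"fingers": 0,"dp": [0,0,0],"angular": [0,0,0]},
    {"fingers": 0,"dp": [0,0,0],"angular": [0,0,0]},
    {"fingers": 0,"dp": [0,0,0],"angular": [0,0,0]},
    {"fingers": 0,"dp": [0,0,0],"angular": [0,0,0]}
  ]
}}

```text
time_s: 7.05
eef_pos: [0.4761, -0.0942, 0.2293]
tool_rot: [[0.985, -0.171, 0.002], [-0.171, -0.985, -0.001], [0.002, 0.001, -1.0]]
contact_force: [-1.4, 0.1, 16.2]
gripper_width: -0.002
gripper_force: 7.9
```

Run:
```python
from h import *
q=(.67841,-.12986,-.17147);c,s=np.cos(q[2]),np.sin(q[2])
def show(n):
    im=ctrl.grab_frame(n).astype(int);r=(im[...,0]-np.maximum(im[...,1],im[...,2]))>60
    k,l,st,ce=cv2.connectedComponentsWithStats(r.astype(np.uint8))
    for a,m in zip(st[1:],ce[1:]):
        w=at(n,m,.033)-[q[0],q[1],0]
        h=(c*w[0]+s*w[1],-s*w[0]+c*w[1])
        if -.1<h[0]<.25 and abs(h[1])<.07: print(n,m.round(1),a[4],"hopper",np.round(h,3))
show("top");show("side");show("top");show("side");print(ctrl.get_state()["contact_force"],ctrl.get_state()["time_s"])
```

```text
top [378.4 154.3] 93 hopper [0.177 0.038]
top [376.7 166.4] 21 hopper [0.143 0.037]
top [375.8 173. ] 29 hopper [0.124 0.036]
side [421.6 252.7] 42 hopper [0.18  0.047]
side [409.  256.9] 49 hopper [0.133 0.045]
top [378.4 154.2] 93 hopper [0.177 0.038]
top [376.7 166.4] 21 hopper [0.143 0.037]
top [375.8 173. ] 29 hopper [0.124 0.036]
side [421.5 252.8] 43 hopper [0.18  0.047]
side [409.1 257. ] 50 hopper [0.134 0.045]
[-0.56950553  0.53072229 16.59805903] 7.25
```

Both tubes are at rest in the tray (hopper x ≈ 0.178 and 0.133), well clear of the lip. I'll ease the lever up at about 3–4 cm/s.

>>> {"op": "carry_out", "data": {
  "series": [
    {"fingers": 0,"dp": [0,0,-0.2],"angular": [0,0,0]},
    {"fingers": 0,"dp": [0,0,-0.4],"angular": [0,0,0]},
    {"fingers": 0,"dp": [0,0,-0.4],"angular": [0,0,0]},
    {"fingers": 0,"dp": [0,0,-0.4],"angular": [0,0,0]},
    {"fingers": 0,"dp": [0,0,-0.4],"angular": [0,0,0]},
    {"fingers": 0,"dp": [0,0,-0.4],"angular": [0,0,0]},
    {"fingers": 0,"dp": [0,0,-0.4],"angular": [0,0,0]},
    {"fingers": 0,"dp": [0,0,-0.4],"angular": [0,0,0]},
    {"fingers": 0,"dp": [0,0,-0.4],"angular": [0,0,0]},
    {"fingers": 0,"dp": [0,0,-0.4],"angular": [0,0,0]}
  ]
}}

```text
time_s: 8.5
eef_pos: [0.4762, -0.0942, 0.2666]
tool_rot: [[0.985, -0.171, 0.001], [-0.171, -0.985, -0.0], [0.001, -0.0, -1.0]]
contact_force: [-1.1, 1.4, 3.7]
gripper_width: -0.004
gripper_force: 1.8
```

>>> {"op": "carry_out", "data": {
  "series": [
    {"fingers": 0,"dp": [0,0,-0.4],"angular": [0,0,0]},
    {"fingers": 0,"dp": [0,0,-0.4],"angular": [0,0,0]},
    {"fingers": 0,"dp": [0,0,-0.4],"angular": [0,0,0]},
    {"fingers": 0,"dp": [0,0,-0.4],"angular": [0,0,0]},
    {"fingers": 0,"dp": [0,0,-0.3],"angular": [0,0,0]},
    {"fingers": 0,"dp": [0,0,-0.3],"angular": [0,0,0]},
    {"fingers": 0,"dp": [0,0,-0.2],"angular": [0,0,0]},
    {"fingers": 0,"dp": [0,0,-0.2],"angular": [0,0,0]},
    {"fingers": 0,"dp": [0,0,-0.2],"angular": [0,0,0]},
    {"fingers": 0,"dp": [0,0,-0.2],"angular": [0,0,0]}
  ]
}}

```text
time_s: 9.75
eef_pos: [0.476, -0.0942, 0.2963]
tool_rot: [[0.985, -0.171, -0.0], [-0.171, -0.985, 0.0], [-0.0, -0.0, -1.0]]
contact_force: [2.9, -0.3, 1.4]
gripper_width: 0.003
gripper_force: 1.4
```

>>> {"op": "carry_out", "data": {
  "series": [
    {"fingers": 0,"dp": [0,0,-0.15],"angular": [0,0,0]},
    {"fingers": 0,"dp": [0,0,-0.15],"angular": [0,0,0]},
    {"fingers": 0,"dp": [0,0,-0.15],"angular": [0,0,0]},
    {"fingers": 0,"dp": [0,0,-0.15],"angular": [0,0,0]},
    {"fingers": 0,"dp": [0,0,-0.15],"angular": [0,0,0]},
    {"fingers": 0,"dp": [0,0,-0.15],"angular": [0,0,0]}
  ]
}}

```text
time_s: 10.5
eef_pos: [0.4757, -0.0941, 0.305]
tool_rot: [[0.985, -0.171, -0.002], [-0.171, -0.985, 0.001], [-0.002, -0.0, -1.0]]
contact_force: [0.1, -0.8, -0.5]
gripper_width: 0.001
gripper_force: 0.0
```

The fingers are now free of the pad (0 N). I'll lift clear and check.

>>> {"op": "carry_out", "data": {
  "series": [
    {"fingers": 0,"dp": [0,0,-0.3],"angular": [0,0,0]},
    {"fingers": 0,"dp": [0,0,-1],"angular": [0,0,0]},
    {"fingers": 0,"dp": [0,0,-3],"angular": [0,0,0]},
    {"fingers": 0,"dp": [0,0,-3],"angular": [0,0,0]},
    {"fingers": 0,"dp": [0,0,-1],"angular": [0,0,0]},
    {"fingers": 0,"dp": [0,0,0],"angular": [0,0,0]},
    {"fingers": 0,"dp": [0,0,0],"angular": [0,0,0]},
    {"fingers": 0,"dp": [0,0,0],"angular": [0,0,0]}
  ]
}}

```text
time_s: 11.5
eef_pos: [0.476, -0.0942, 0.3874]
tool_rot: [[0.985, -0.171, -0.002], [-0.171, -0.985, 0.001], [-0.002, -0.001, -1.0]]
contact_force: [-0.5, -0.2, -0.3]
gripper_width: -0.0
gripper_force: 0.0
```

Run:
```python
from h import *
f=lambda n,y,x:cv2.resize(ctrl.grab_frame(n)[y:y+180,x:x+160,::-1],None,fx=2.5,fy=2.5,interpolation=cv2.INTER_CUBIC)
cv2.imwrite("pics/m4.png",np.hstack([f("side",190,290),f("top",140,300)]))
print(ctrl.get_state()["contact_force"])
```

```text
[ 0.84197727 -0.80219995  0.84916853]
```

View pics/m4.png

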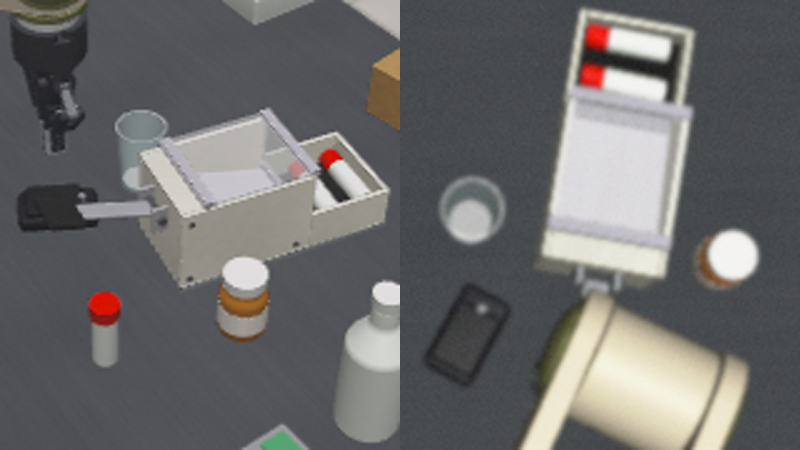

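The lid is shut and the lever is back up. Both tubes are in the tray, at (635,45) and (630,80), the bystanders haven't moved, and the fingers are clear.

```bash
python3 -c "
from cell import ctrl
print(ctrl.job_done())"
```

```text
the job is handed in; nothing more can be done
None
```

I pressed the lever to its stop and held it until both tubes lay in the catch tray, then eased it up at about 3–4 cm/s or slower so the lid shut gently, and handed the job in at about 12 s with the arm clear.

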